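# Draw out the hidden filter plate and show it to the light panel

## Task

The filter plate under the cover flap of the grey filter box has to be checked against the light. Pull the black keeper cap off the flap's tongue, lift the flap well open until it stands upright, draw the filter plate straight up out of its slot by its tab, and hold it up in front of the small upright light panel: plate upright, its mesh centred on the white window and facing it squarely, about 6 cm in front and touching nothing. Finish there still holding the plate in the gripper, with the cap pulled off and the flap left open, and do not disturb the small bottle, crucible and bung standing about.

Things in the scene. Friction and masses are not known exactly. Their poses are not given: they have to be found in the camera images.
- filter_box: grey open-topped housing fixed to the worktop, 120 mm (its x) by 130 mm (its y), walls 5 mm thick, rim 80 mm above the worktop; mounting ears reach out to 78 mm either side in its y at the worktop. Origin: centre of its underside; z up; its -x side is the front, where the keeper cap is, turned roughly to the robot. A slot guide stands on its inner floor (floor 8 mm up, guide tops 38 mm up)
- keeper (a joint): travel of the keeper cap in m: 0 is pushed on over the flap's tongue, 0.030 is fully pulled off; it slides level along the box's -x on two thin rails against about 4 N of friction and stays where it is left. From about 0.015 on it no longer covers the tongue; while on, it really holds the flap shut. The pull asked for is at least 0.020
- keeper_grip (a point): point to grip the black keeper cap: the cap is a rounded block 26 mm (box x) by 24 mm (box y), from 62 to 106 mm above the worktop; this point is on its middle, 8 mm under its top; it moves with the cap. The cap stands 10 mm off the front wall of the box
- flap (a joint): angle of the cover flap in rad: 0 shut (level on the box), 1.57 standing upright, 1.9 the stop; its front edge rises as it opens. Friction hinge (0.13 N m): it stays where it is left. Well open means at least 1.4
- flap_hinge (a point): middle of the flap's hinge line, at the rear of the box, 64.5 mm behind (box +x) and 81.5 mm above the box's origin; the hinge line runs along the box's y. The flap is a 6 mm grey plate reaching 124 mm forward of this line (a 12 mm wide tongue reaches 142 mm), 132 mm wide
- flap_grip (a point): middle of the top end of the flap's upright black grip tab, which is 30 mm long (box x), 10 mm thick (box y) and stands 36 mm proud of the flap's top. On the shut flap this point is 108 mm in front of (box -x) and 42 mm above the hinge line; it moves with the flap
- filter_plate: metal filter plate, about 60 g, standing on edge in the slot guide under the flap: 60 mm long (its x), 8 mm thick (its y), mesh frame 44 mm high, on top a pull tab 26 mm long and 24 mm high. Origin: centre of its lower edge, at the start 5 mm in front of (box -x) and 8 mm above the box origin, axes parallel to the box. The guide holds the two ends of its lowest 30 mm with 2 mm of play
- plate_mid (a point): centre of the filter plate's mesh, 22 mm above the plate's origin; axes as the plate
- plate_tab (a point): middle of the filter plate's pull tab, 56 mm above the plate's origin, 12 mm under its top; axes as the plate. Both sides of the tab are free, 55 mm to the side walls
- light_panel: upright grey light panel fixed to the worktop, 90 mm wide (its y), 14 mm thick, its frame from 45 to 135 mm above the worktop, on a 70 mm wide, 10 mm thick foot that reaches 25 mm in front of the window. Origin on the worktop under the window; its -x is the front, turned roughly to the robot
- panel_window (a point): centre of the panel's white square window (76 mm), in its front face, 90 mm above the worktop; x points back into the panel (so the front of the window is at -x), y along its width, z up
- burette_stand2: fixed burette stand between box and panel, an obstacle: 210 mm wide low base and thin rod; two 12 mm burettes hang upright at its y -124 mm and +100 mm, x +19 mm, from about 120 to 170 mm above the worktop upwards, taps 200 to 280 mm up reaching 30 mm sideways (to -y). Carry the plate past on the robot's side, about 0.1 m nearer than the burettes. Origin: base, on the worktop
- burette_stand1: the like stand to the left of the panel, an obstacle: burettes at its y -110 mm and +114 mm, x +26 mm, from 120 mm above the worktop upwards. Origin: base, on the worktop
- dropper_bottle: small brown sample bottle with a black cap, 35 mm in diameter, 78 mm tall, loose, to be left alone; origin: centre of its underside
- crucible: white porcelain crucible, 43 mm in diameter, 32 mm tall, loose, to be left alone; origin: centre of its underside
- rubber_bung: rubber bung, 33 mm in diameter, 28 mm tall, loose, to be left alone; origin: centre of its underside
Mind the look-alikes: they are no part of the job. What is shaped like the filter_box but purple is not meant.

How it is judged:
By the outcome, as a careful person would: the job done as asked, in the order asked, and still so for the second after the job is handed in, while the arm keeps its last pose, push and grip.
It also fails if it takes over 58 s, if anything falls off the work surface, if the arm or the gripper's body presses on something with over 40 N, if the wrist force passes 120 N, or if a joint passes its speed limit or range.

## Robot

A 6-joint arm with a two-finger parallel gripper is mounted at the origin on the work surface; the furniture and walls round the work are solid. World frame = base frame: x ahead of the robot, y to its left, z up, the work surface at z = 0. Lengths are in mm, angles in rad, forces in N, time in s.
With the tool pointing down it reaches from about 275 to 750 mm from the base axis. Payload 10.2 kg.
Tool frame: the origin (TCP) lies where the fingers leave the gripper's body, on its centre line; the fingertips stand 73 mm ahead of it and the grasp point (between the pads) lies 54 mm ahead of it (ctrl.tip_extent is the z of the fingertips in the tool frame, in mm); z points along the fingers, y is the line along which they close (so a half turn about z gives the same grasp; the last joint's range is limited). The gripper opens to 85 mm and grips with 20 to 120 N. Pads are 22 mm wide; open, the fingers measure 114 mm over their backs; the gripper's body (76 mm by 85 mm) begins 54 mm behind the grasp point. The pads swing forward as they close: fully open they stand 13 mm farther back than shut.
Start: joints at [1.036, 0.313, 1.498, -0, 1.331, -0.223], TCP at [161.069, 499.689, 303.894] pointing down, gripper open.
Joint ranges: [-2.94, 2.94], [-0.97, 2.17], [0.19, 2.56], [-1.23, 4.37], [0.02, 3.11], [-2.88, 2.88]. Speed limits (rad/s): [2.39, 2.39, 3.01, 3.14, 3.14, 3.14].

## Interface

Orientations are given as a unit quaternion [w, x, y, z].
In Python, from rig import readout, cams, order, ctrl gives the robot as it stands.
- The arm moves only by the tool handwheel, called after "Request:" as name(argument=value, ...) on one line, values as JSON. Schema: {"type":"object","properties":{"plan":{"type":"array","items":{"type":"object","properties":{"sx":{"type":"number"},"sy":{"type":"number"},"sz":{"type":"number"},"rx":{"type":"number"},"ry":{"type":"number"},"rz":{"type":"number"}},"additionalProperties":false},"minItems":1,"maxItems":8},"finger_gap":{"type":"number"},"force":{"type":"number"},"only":{"type":"string"},"quiet":{"type":"boolean"},"lines":{"type":"string"}},"required":["plan"],"additionalProperties":false}. plan is a list of rows, 1 to 8 of them, each an object with the fields sx, sy, sz (the shift in shares of 500 mm (1.0 is 500 mm)), rx, ry, rz (a rotation vector in parts of the range, where 1.0 means pi rad); a field left out counts as zero; each row is the pose to reach, as a shift and turn from the pose commanded when the call began, along the tool's axes at that moment; what a row does not reach only later rows make up. A row lasts 1/10 s, in which the tool goes at most 50 mm and 0.15 rad, less where a joint would pass 70% of its speed; a pose out of reach is approached as far as the arm can. finger_gap is the opening from 0.0 (shut) to 1.0 (fully open), set as the call begins (left out keeps the last). The fingers move at their own pace and stop on an object; force is the grip in N (left out, the last holds). Time passes only in rows, so rows that do not move let the fingers close. The tool returns the time, the measured TCP pose, the force, the opening and the grip force at its end. only (a regular expression) keeps the lines of the reply that match it, lines (a string "A,B") keeps lines A to B, and quiet returns only ok. Shift and turn numbers lie between -1 and 1, and a call with a number outside is refused. Input that does not fit is refused with a message, and nothing moves.
- readout.sense(): the state, without advancing time (a new reading comes with each control period).
- cams.capture(name): name is "side" or "top"; returns (picture, depth): 384x512x3 uint8, red, green, blue; 384x512 float32, mm along the optical axis (not along the pixel's ray), 0 where there is no reading.
- cams.calibration(name): a dict with "fx", "fy", "cx", "cy" (pixels), "position" and "attitude" of the camera in the world. Camera axes: x right, y down, z forward; pixel columns grow to the right and rows downward; lengths in mm; the calibration is good to about 2 mm. A picture is of the moment at which its call begins. calibration takes no time and is no camera call.
- order.finish_job(): hands the job in; it is judged then, once.
Trained networks look in the newest picture that a camera, given by its name, has taken for a name from the list of things; names that differ only in an ending like _2 or _b are one class to them, and where a whole thing is asked for, a point or a joint stands for the part that bears it (a point fixed in the world has none). Each returns a list of dicts, best first, with "p" (0 to 1); they miss things now and then, are a little off and sometimes report something else, mostly with a low value. They report only what shows in the picture. A call takes as long as a camera call. They do not tell look-alikes from the thing itself.
- cams.trace(target, camera): "pixels" (384x512 bool, what is visible of it) and "bbox" ([left, top, right, bottom] in pixels, round what is visible of it).
- cams.spot_point(target, camera): "uv" ([column, row] in pixels: a listed point, or the origin of a listed thing).
The state is a dict: "time_s": time; "joints": joint angles; "dq": joint speeds; "tau": joint torques, N m; "eef_pos": TCP position; "ee_rot": TCP orientation; "force": force on the tool from outside, world axes, zero at the start; "wrist_torque": the same for the moment, N m; "grip_width": opening from 0.0 (shut) to 1.0 (fully open); "grip_force": force on a finger pad.
Only numpy, scipy, OpenCV 4.12 (cv2) and the standard library are available. Lean on these libraries where they do the work, as an engineer would, in place of code of your own. Each camera call takes 0.05 s, during which the arm holds its last target. There are 200 camera calls.

## Working session

There is one attempt and no reset: what is moved stays moved. The work goes in short steps, Python scripts to look and compute and a tool call to move; the robot and the scene stay as the last step left them, time stands still between calls to the robot, and variables do not carry over. Pictures are saved under pics/ and viewed, at most 10 in all, crops included, and the job is handed in when it is done.

```bash
ls; mkdir -p pics; cat > h.py <<'E'
import numpy as np, cv2
from rig import readout, cams, order, ctrl
from scipy.spatial.transform import Rotation as R
def rot(q): q=np.array(q); return R.from_quat(np.r_[q[1:],q[0]]) if q.shape==(4,) else R.from_matrix(q)
def cal(n):
    c=cams.calibration(n); return c,rot(c["attitude"]).as_matrix(),np.array(c["position"])
def world(n,depth):
    c,Rm,p=cal(n); v,u=np.mgrid[:384,:512]
    P=np.stack([(u-c["cx"])/c["fx"]*depth,(v-c["cy"])/c["fy"]*depth,depth],-1)
    return P@Rm.T+p
def ray_z(n,uv,z):
    c,Rm,p=cal(n); d=Rm@np.array([(uv[0]-c["cx"])/c["fx"],(uv[1]-c["cy"])/c["fy"],1]); return p+d*(z-p[2])/d[2]
def proj(n,X):
    c,Rm,p=cal(n); q=Rm.T@(np.array(X)-p); return np.array([c["cx"]+c["fx"]*q[0]/q[2],c["cy"]+c["fy"]*q[1]/q[2]])
def pose():
    s=readout.sense(); return np.array(s["eef_pos"]),rot(s["ee_rot"])
E
python3 - <<'E'
from h import *
for n in("side","top"):
    im,d=cams.capture(n); np.savez(f"/tmp/{n}.npz",im=im,d=d)
    cv2.imwrite(f"pics/{n}0.png",cv2.resize(im[...,::-1],None,fx=1.56,fy=1.56))
    print(n,cams.calibration(n))
    for t in["filter_box","keeper_grip","flap_grip","flap_hinge","light_panel","panel_window","burette_stand2","burette_stand1","dropper_bottle","crucible","rubber_bung"]:
        print(t,[(np.round(x["uv"]).tolist(),round(x["p"],2)) for x in cams.spot_point(t,n)[:3]])
print(readout.sense(),ctrl.tip_extent)
E
```

```text
pics
side {'fx': 370.07672269329476, 'fy': 370.07672269329476, 'cx': 244.96697645186313, 'cy': 192.13784804616662, 'position': array([ 259.36819591, -832.17213021,  722.70488485]), 'attitude': array([-0.42378546,  0.90391564, -0.05136466,  0.02653455])}
filter_box [([314.0, 298.0], 0.86), ([193.0, 303.0], 0.66)]
keeper_grip [([280.0, 258.0], 0.56), ([154.0, 271.0], 0.48)]
flap_grip [([170.0, 264.0], 0.97), ([302.0, 255.0], 0.82)]
flap_hinge [([348.0, 289.0], 0.68), ([225.0, 288.0], 0.62)]
light_panel [([273.0, 181.0], 0.95)]
panel_window [([276.0, 156.0], 0.89), ([244.0, 146.0], 0.61)]
burette_stand2 []
burette_stand1 []
dropper_bottle [([255.0, 236.0], 0.57)]
crucible [([234.0, 159.0], 0.55)]
rubber_bung [([243.0, 146.0], 0.61)]
top {'fx': 438.18611681092005, 'fy': 438.18611681092005, 'cx': 252.2030785380738, 'cy': 189.08539897169763, 'position': array([ 198.57275923,  -49.36709377, 1405.09165932]), 'attitude': array([-0.0448107 ,  0.70805724, -0.70313216,  0.04745647])}
filter_box [([344.0, 249.0], 0.76), ([347.0, 165.0], 0.6)]
keeper_grip [([341.0, 180.0], 0.48)]
flap_grip [([346.
[... 387 characters left out ...]
4)]
{'time_s': 1.2, 'joints': array([ 1.03558565e+00,  3.12909108e-01,  1.49769939e+00, -1.25227072e-05,
        1.33099270e+00, -2.23408125e-01]), 'dq': array([-0.00060028,  0.00062747, -0.00197672,  0.00128742, -0.00057179,
        0.00022201]), 'tau': array([-1.30496235e-03, -4.12162292e+01, -2.59904963e+01, -2.32845805e-04,
        4.88620535e-04,  2.21381117e-05]), 'eef_pos': array([161.07889531, 499.68718535, 303.88974186]), 'ee_rot': array([ 4.06754908e-06,  1.55269041e-01,  9.87872221e-01, -6.22164914e-06]), 'force': array([ 0.61502684, -0.38454361, -0.88089105]), 'wrist_torque': array([-0.06415681, -0.01253828, -0.02744012]), 'grip_force': 0.0, 'grip_width': 0.9964268591516277} 72.6
```

View pics/side0.png

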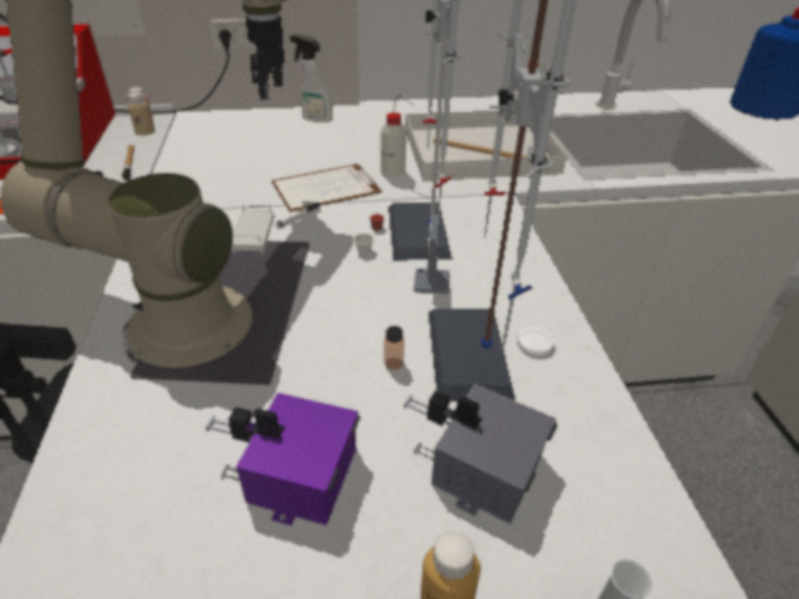

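View pics/top0.png

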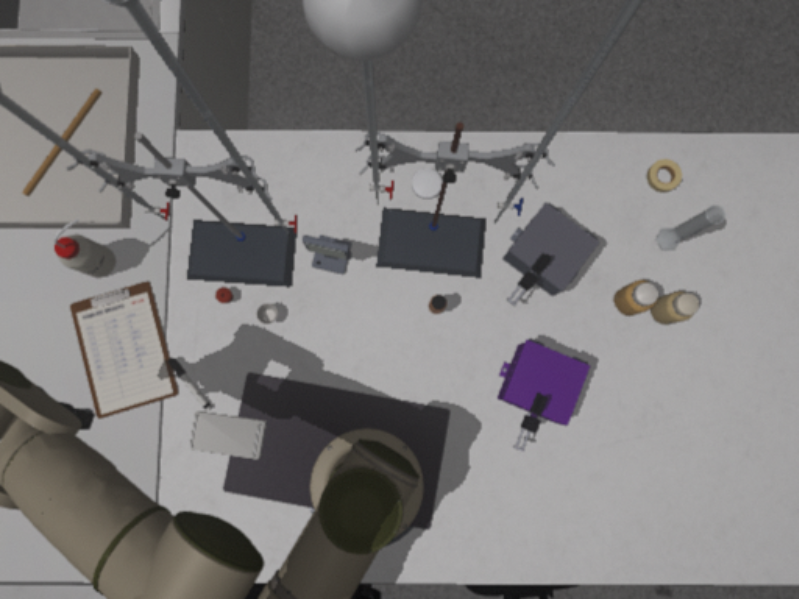

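Candidates for the filter box, side pixels first, then top, in 512x384 frames:
- Grey box: (314,288) side, (355,160) top. Its keeper cap is at side (280,260).
- Purple look-alike: (193,290) side, (350,245) top. Its keeper cap is at side (154,271).

I choose the grey one. The light panel is at about top (210,163) and the bottle at top (280,195).

```bash
cat > m.py <<'E'
from h import *
T=np.load("/tmp/top.npz"); S=np.load("/tmp/side.npz")
W={n:world(n,D["d"]) for n,D in(("top",T),("side",S))}
def rect(P):
    r=cv2.minAreaRect(P[:,:2].astype(np.float32)); return np.round(r[0],1),np.round(r[1],1),round(r[2],1)
def sel(n,c,rad,z0,z1,src=None):
    w=W[n]; m=(np.hypot(w[...,0]-c[0],w[...,1]-c[1])<rad)&(w[...,2]>z0)&(w[...,2]<z1); return w[m],m
E
python3 - <<'E'
from m import *
for uv in[(355,160),(341,180),(210,163),(281,195),(173,201),(143,189)]: print(uv,np.round(ray_z("top",uv,80),0),np.round(W["top"][uv[1],uv[0]]))
c=ray_z("top",(355,160),85)
for n in("top","side"):
    P,m=sel(n,c,110,75,92); print(n,"flap",len(P),rect(P),np.median(P[:,2]))
    P,m=sel(n,c,110,98,140); print(n,"tab/cap",len(P)); 
    v,u=np.nonzero(m); print([(a,b,*np.round(W[n][b,a]).astype(int).tolist()) for a,b in list(zip(u,v))[::6]])
c=ray_z("top",(210,163),100)
for n in("top","side"):
    P,m=sel(n,c,70,50,145); print(n,"panel",len(P),rect(P) if len(P) else 0, np.percentile(P[:,2],[2,50,98]))
a=cv2.resize(S["im"][220:345,225:375],None,fx=4,fy=4,interpolation=2); cv2.imwrite("pics/crop1.png",a[...,::-1])
E
```

```text
(355, 160) [ 465. -370.   80.] [ 463. -368.   89.]
(341, 180) [ 403. -325.   80.] [ 398. -319.  109.]
(210, 163) [453.  76.  80.] [456.  78.  63.]
(281, 195) [ 355. -142.   80.] [ 355. -142.   77.]
(173, 201) [334. 187.  80.] [342. 200.   5.]
(143, 189) [370. 279.  80.] [377. 292.  29.]
top flap 1486 (array([ 454.2, -355.8]), array([132.2, 175.4]), 53.2) 88.56272701738305
top tab/cap 117
[(np.int64(351), np.int64(163), 446, -345, 131), (np.int64(349), np.int64(165), 441, -341, 125), (np.int64(350), np.int64(166), 438, -344, 124), (np.int64(350), np.int64(167), 435, -344, 123), (np.int64(350), np.int64(168), 431, -343, 128), (np.int64(345), np.int64(170), 427, -330, 120), (np.int64(345), np.int64(171), 424, -329, 121), (np.int64(346), np.int64(172), 421, -333, 115), (np.int64(340), np.int64(175), 413, -316, 110), (np.int64(342), np.int64(176), 411, -323, 106), (np.int64(342), np.int64(177), 407, -322, 111), (np.int64(340), np.int64(178), 404, -316, 109), (np.int64(336), np.int64(179), 401, -304, 113), (np.int64(342), np.int64(179), 401, -323, 108), (np.int64(337), np.int64(180), 398, 
[... 2124 characters left out ...]
1, 120), (np.int64(295), np.int64(263), 427, -339, 104), (np.int64(301), np.int64(263), 437, -347, 112), (np.int64(293), np.int64(264), 423, -337, 98), (np.int64(299), np.int64(264), 433, -346, 107), (np.int64(305), np.int64(264), 444, -352, 114), (np.int64(299), np.int64(265), 434, -346, 105), (np.int64(305), np.int64(265), 445, -350, 108), (np.int64(302), np.int64(266), 439, -349, 105), (np.int64(302), np.int64(267), 439, -350, 102), (np.int64(304), np.int64(268), 443, -353, 102)]
top panel 289 (array([462.1,  76.3]), array([89.6, 15.9]), 76.9) [ 55.46349853 131.15513205 140.20028287]
side panel 208 (array([464.2,  73.5]), array([89.7, 18.2]), 76.7) [ 51.88282269 118.68745586 135.06398434]
```

View pics/crop1.png

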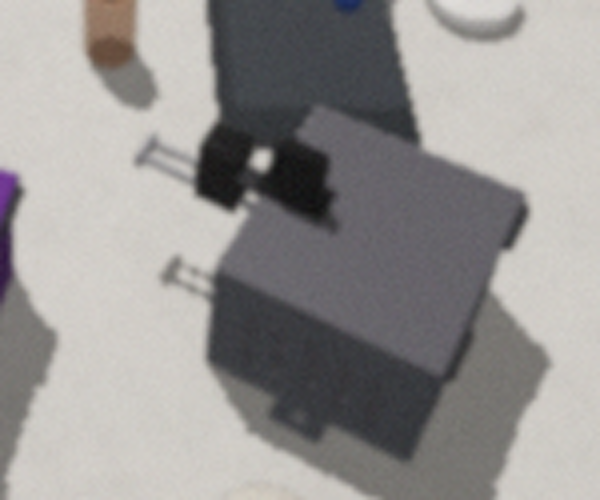

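```bash
python3 - <<'E'
from m import *
from scipy.optimize import minimize_scalar
for n in("top","side"):
    print(n)
    P,_=sel(n,(454,-357),100,80,95)
    best=None
    for yaw in np.arange(-42,-31,.25):
        a=np.radians(yaw); x=P[:,0]*np.cos(a)+P[:,1]*np.sin(a); y=-P[:,0]*np.sin(a)+P[:,1]*np.cos(a)
        b=x>np.percentile(x,30)
        w=np.percentile(y[b],99.5)-np.percentile(y[b],.5)
        if best is None or w<best[0]: best=(w,yaw,[np.percentile(y[b],q) for q in(.5,1,99,99.5)],[np.percentile(x,q) for q in(99,99.7)])
    print(best)
    for yaw in(-37,):
        a=np.radians(yaw)
        for nm,c,r,z0,z1 in(("cap",(398,-316),32,100,112),("tab",(436,-344),28,114,130)):
            Q,_=sel(n,c,r,z0,z1); x=Q[:,0]*np.cos(a)+Q[:,1]*np.sin(a); y=-Q[:,0]*np.sin(a)+Q[:,1]*np.cos(a)
            print(nm,len(Q),rect(Q),np.percentile(x,[3,50,97]).round(1),np.percentile(y,[3,50,97]).round(1),np.percentile(Q[:,2],[50,95]).round(1))
    Q,_=sel(n,(463,75),60,110,145); print("panel",len(Q),rect(Q),np.percentile(Q[:,2],[5,50,95]))
    for z0 in(100,150,200,250):
        w=W[n]; m=(w[...,2]>z0)&(w[...,2]<z0+50)&(w[...,0]>300)&(w[...,0]<700)&(abs(w[...,1])<420)
        g=np.unique((w[m][:,:2]/20).round().astype(int),axis=0)*20; print(z0,g.tolist()[:60])
    for nm,c in(("bottle",(355,-142)),("cruc",(342,200)),("bung",(377,292))):
        Q,_=sel(n,c,45,12,90); print(nm,len(Q),rect(Q) if len(Q) else 0)
E
```

```text
top
(np.float64(130.1157901417377), np.float64(-38.0), [np.float64(-65.28537172799953), np.float64(-64.74967188436443), np.float64(64.10300022887031), np.float64(64.83041841373816)], [np.float64(659.7847526985104), np.float64(662.7445159355918)])
cap 71 (array([ 406.6, -319.8]), array([24. , 41.4]), 54.3) [497.4 510.3 536.5] [-21.9 -10.8   0.5] [107.  111.6]
tab 36 (array([ 433.1, -339.8]), array([10. , 28.6]), 55.4) [536.5 549.5 564. ] [-15.3 -10.8  -5.8] [124.5 128.7]
panel 194 (array([462.1,  76.3]), array([89.6, 15.7]), 77.1) [114.37519702 134.35290615 139.60094693]
100 [[380, -320], [400, -320], [400, -300], [420, -340], [420, -320], [420, -300], [440, -340], [440, 40], [440, 60], [460, 40], [460, 60], [460, 80], [460, 100], [460, 120], [480, 80], [480, 100], [480, 120], [480, 140], [480, 160], [500, -240], [500, 260], [520, -140]]
150 [[460, 120], [480, 120], [480, 140], [480, 160], [500, -240], [500, 140], [500, 260], [500, 360], [500, 380], [520, -140], [520, -20], [540, -20]]
200 [[480, 120], [480, 140], [480, 160], [480, 340], [480, 360], [500, -280], [500, -260], [500, -24
[... 1525 characters left out ...]
, [520, -240], [520, -140], [520, -20], [540, -20]]
200 [[480, 120], [480, 140], [480, 160], [480, 340], [500, -280], [500, -260], [500, -240], [500, 120], [500, 140], [500, 160], [500, 260], [500, 340], [500, 360], [500, 380], [520, -240], [520, -140], [520, -20], [540, -20]]
250 [[480, 140], [480, 160], [500, -280], [500, -260], [500, -240], [500, 140], [500, 260], [500, 360], [500, 380], [520, -280], [520, -260], [520, -240], [520, -140], [520, -60], [520, -40], [520, -20], [540, -60], [540, -40], [540, -20]]
bottle 296 (array([ 360.7, -145.4]), array([32.3, 31.2]), 35.0)
cruc 104 (array([339.2, 203.1]), array([42.2, 44.9]), 23.4)
bung 82 (array([392.7, 292.1]), array([41.9, 57.6]), 87.7)
```

```bash
cat > d.py <<'E'
# usage: d.py x y z(TCP) toolY_deg
import sys
from h import *
BO=np.array([468.4,-366.7,0]); BY=-37.1; PW=np.array([455.6,76.8,90]); PY=-13.0
def box(x,y,z): return BO+R.from_euler('z',BY,degrees=True).apply([x,y,z])
def delta(t,ydeg):
    p,r=pose(); t=np.array(t,float); a=np.radians(ydeg)
    y=np.array([np.cos(a),np.sin(a),0]); z=np.array([0,0,-1.]); x=np.cross(y,z)
    r2=R.from_matrix(np.c_[x,y,z]); s=readout.sense()
    print("to",t.round(1),"d",r.inv().apply(t-p).round(1),"rv",(r.inv()*r2).as_rotvec().round(4),"t",round(s["time_s"],2),"F",np.round(s["force"],1),"j6",round(s["joints"][5],2))
if __name__=="__main__":
    from itertools import zip_longest
    exec("\n".join(sys.argv[1:]))
E
python3 d.py 'delta([370,80,300],60)' 'delta(box(-83,0,230),52.9)'
```

```text
to [370.  80. 300.] d [-327.6 -335.4    3.9] rv [-0.      0.      0.2118] t 1.2 F [ 0.6 -0.4 -0.9] j6 -0.22
to [ 402.2 -316.6  230. ] d [-479.9 -703.    73.9] rv [-0.      0.      0.3357] t 1.2 F [ 0.6 -0.4 -0.9] j6 -0.22
```

Distance 469 =10 rows. First call 8 rows approach to 80%.

The manual's scale: shifts go in shares of 500 mm and turns go in shares of pi rad. Converting my numbers, -270 mm / 500 = -0.54, -264 mm / 500 = -0.528, 0.2118 rad / 3.1416 = 0.0674.

Request:
handwheel(plan=[{"sx":-0.066,"sy":-0.068,"rz":0.0127},{"sx":-0.132,"sy":-0.134,"rz":0.0255},{"sx":-0.198,"sy":-0.202,"rz":0.0382},{"sx":-0.264,"sy":-0.268,"rz":0.0509},{"sx":-0.33,"sy":-0.336,"rz":0.0637},{"sx":-0.396,"sy":-0.404,"rz":0.0674},{"sx":-0.462,"sy":-0.472,"rz":0.0674},{"sx":-0.528,"sy":-0.54,"rz":0.0674}], finger_gap=1.0)

```text
time_s: 2.0
eef_pos: [329.9, 159.9, 304.2]
ee_rot: [0.0, 0.259, 0.966, 0.0]
force: [0.9, 0.7, -0.6]
grip_width: 1.003
grip_force: 0.0
```

Request:
handwheel(plan=[{"sx":-0.04,"sy":-0.08,"rz":0.0064},{"sx":-0.08,"sy":-0.15,"rz":0.0127},{"sx":-0.12,"sy":-0.22,"rz":0.0191},{"sx":-0.164,"sy":-0.3,"rz":0.0255},{"sx":-0.164,"sy":-0.3,"rz":0.0255}])

```text
time_s: 2.5
eef_pos: [325.5, -13.6, 304.1]
ee_rot: [0.0, 0.302, 0.953, -0.001]
force: [0.0, -0.3, -0.3]
grip_width: 1.002
grip_force: 0.0
```

```bash
python3 d.py 'delta(box(-83,0,230),52.9)'
```

```text
to [ 402.2 -316.6  230. ] d [-236.9 -203.8   74.6] rv [-0.0007  0.0012  0.0347] t 2.5 F [ 0.  -0.3 -0.3] j6 -1.36
```

To row units: -236.9 mm / 500 = -0.4738, -203.8 mm / 500 = -0.4076, 0.0347 rad / 3.1416 = 0.011.

Request:
handwheel(plan=[{"sx":-0.068,"sy":-0.058,"sz":0.02,"rz":0.011},{"sx":-0.136,"sy":-0.116,"sz":0.04,"rz":0.011},{"sx":-0.204,"sy":-0.176,"sz":0.06,"rz":0.011},{"sx":-0.272,"sy":-0.234,"sz":0.08,"rz":0.011},{"sx":-0.34,"sy":-0.292,"sz":0.1,"rz":0.011},{"sx":-0.406,"sy":-0.35,"sz":0.12,"rz":0.011},{"sx":-0.4738,"sy":-0.4076,"sz":0.1492,"rx":-0.0002,"ry":0.0004,"rz":0.011},{"sx":-0.4738,"sy":-0.4076,"sz":0.1492,"rx":-0.0002,"ry":0.0004,"rz":0.011}], finger_gap=0.6)

```text
time_s: 3.3
eef_pos: [405.3, -314.4, 226.6]
ee_rot: [-0.002, 0.315, 0.949, 0.001]
force: [-0.7, 0.8, -0.6]
grip_width: 0.6
grip_force: 0.0
```

```bash
python3 d.py 'delta(box(-83,0,152),52.9)' 'print(readout.sense()["joints"])'
```

```text
to [ 402.2 -316.6  152. ] d [ 0.9 -3.8 74.6] rv [ 0.0011 -0.0041  0.0069] t 3.3 F [-0.7  0.8 -0.6] j6 -1.82
[-8.88408700e-01  3.63236563e-01  1.64072319e+00  5.01503878e-05
  1.14183085e+00 -1.81856302e+00]
```

```bash
python3 - <<'E'
from h import *
from d import box
im,d=cams.capture("side"); cv2.imwrite("pics/crop2.png",cv2.resize(im[150:300,200:400],None,fx=4,fy=4,interpolation=2)[...,::-1])
print(proj("side",box(-83,0,98)),proj("side",pose()[0]-[0,0,54]))
E
```

```text
[281.53073246 257.61428249] [285.01941879 231.73313526]
```

View pics/crop2.png

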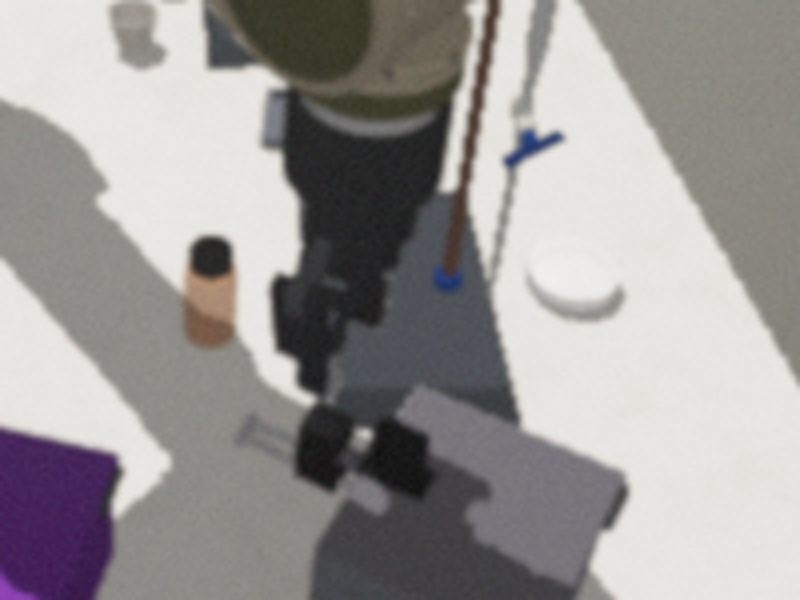

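The gripper hangs over the cap: fingertips at crop (320,380), cap at (325,445), box behind it. Next I check it has settled and go down.

Request:
handwheel(plan=[{}])

```text
time_s: 3.45
eef_pos: [405.1, -310.5, 229.3]
ee_rot: [-0.001, 0.313, 0.95, 0.001]
force: [-0.7, 0.7, 0.5]
grip_width: 0.594
grip_force: 0.0
```

```bash
python3 d.py 'delta(box(-83,0,152),52.9)'
```

```text
to [ 402.2 -316.6  152. ] d [-1.4 -6.7 77.3] rv [ 0.001  -0.0018  0.0099] t 3.45 F [-0.7  0.7  0.5] j6 -1.82
```

To row units: 77.3 mm / 500 = 0.1546, -6.7 mm / 500 = -0.0134, 0.0099 rad / 3.1416 = 0.0032.

Request:
handwheel(plan=[{"sx":-0.0028,"sy":-0.0134,"sz":0.04,"rz":0.0032},{"sx":-0.0028,"sy":-0.0134,"sz":0.09,"rz":0.0032},{"sx":-0.0028,"sy":-0.0134,"sz":0.136,"rz":0.0032},{"sx":-0.0028,"sy":-0.0134,"sz":0.1546,"rx":0.0003,"ry":-0.0006,"rz":0.0032},{"sx":-0.0028,"sy":-0.0134,"sz":0.1546,"rx":0.0003,"ry":-0.0006,"rz":0.0032},{"sx":-0.0028,"sy":-0.0134,"sz":0.1546,"rx":0.0003,"ry":-0.0006,"rz":0.0032}])

```text
time_s: 4.05
eef_pos: [402.4, -317.4, 153.3]
ee_rot: [0.001, 0.318, 0.948, -0.001]
force: [0.8, -1.4, 0.1]
grip_width: 0.603
grip_force: 0.0
```

Request:
handwheel(plan=[{},{},{},{},{}], finger_gap=0.0, force=40)

```text
time_s: 4.55
eef_pos: [403.8, -315.8, 153.7]
ee_rot: [0.002, 0.319, 0.948, 0.002]
force: [10.7, 16.8, 12.8]
grip_width: 0.273
grip_force: 40.0
```

```bash
python3 d.py 'delta(box(-83,0,152),52.9)' 'delta(box(-110,0,152),52.9)'
```

```text
to [ 402.2 -316.6  152. ] d [ 0.7 -1.7  1.7] rv [ 0.0042  0.0029 -0.0011] t 4.55 F [10.7 16.8 12.8] j6 -1.82
to [ 380.7 -300.3  152. ] d [27.7 -1.7  1.6] rv [ 0.0042  0.0029 -0.0011] t 4.55 F [10.7 16.8 12.8] j6 -1.82
```

To row units: 27 mm / 500 = 0.054, 21 mm / 500 = 0.042.

Request:
handwheel(plan=[{"sy":0.002,"sz":-0.001},{"sy":0.004,"sz":-0.002},{"sx":0.008,"sy":0.004,"sz":-0.002},{"sx":0.018,"sy":0.004,"sz":-0.002},{"sx":0.03,"sy":0.004,"sz":-0.002},{"sx":0.042,"sy":0.004,"sz":-0.002},{"sx":0.054,"sy":0.004,"sz":-0.002},{"sx":0.054,"sy":0.004,"sz":-0.002}])

```text
time_s: 5.35
eef_pos: [382.2, -298.8, 153.8]
ee_rot: [0.001, 0.319, 0.948, 0.0]
force: [5.1, 7.3, 3.5]
grip_width: 0.272
grip_force: 40.1
```

```bash
python3 d.py 'delta(box(-110,0,152),52.9)'
```

```text
to [ 380.7 -300.3  152. ] d [ 0.3 -2.2  1.8] rv [ 0.0014  0.0022 -0.001 ] t 5.35 F [5.1 7.3 3.5] j6 -1.83
```

To row units: -75 mm / 500 = -0.15, -60 mm / 500 = -0.12.

```bash
sed -i 's/BO=np.array(\[468.4,-366.7,0\])/BO=np.array([470.1,-364.5,0])/' d.py
```

Request:
handwheel(plan=[{},{},{},{"sz":-0.06},{"sz":-0.12},{"sz":-0.15},{"sz":-0.15},{"sz":-0.15}], finger_gap=0.6)

```text
time_s: 6.15
eef_pos: [381.5, -299.5, 227.4]
ee_rot: [-0.0, 0.319, 0.948, -0.0]
force: [-0.5, -0.2, -0.2]
grip_width: 0.603
grip_force: 0.0
```

Request:
handwheel(plan=[{},{}])

```text
time_s: 6.35
eef_pos: [381.4, -299.4, 227.0]
ee_rot: [-0.001, 0.318, 0.948, 0.0]
force: [-0.1, 0.2, 0.1]
grip_width: 0.598
grip_force: 0.0
```

```bash
python3 - <<'E'
from d import *
delta(box(-43.5,0,168),52.9)
for n in("side","top"):
    im,d=cams.capture(n); w=world(n,d); 
    print(n,[(t,[(np.round(x["uv"]).tolist(),round(x["p"],2)) for x in cams.spot_point(t,n)[:3]]) for t in("keeper_grip","flap_grip")])
print([proj("side",box(-x,0,98)).round() for x in(83,110)],proj("side",box(-43.5,0,123.5)).round())
E
```

```text
to [ 435.4 -338.3  168. ] d [-66.5   1.6  59. ] rv [ 0.0001 -0.0012 -0.0008] t 6.35 F [-0.1  0.2  0.1] j6 -1.83
side [('keeper_grip', [([154.0, 270.0], 0.79), ([272.0, 251.0], 0.67)]), ('flap_grip', [([302.0, 257.0], 0.78), ([171.0, 266.0], 0.73), ([313.0, 299.0], 0.65)])]
top [('keeper_grip', [([340.0, 271.0], 0.44)]), ('flap_grip', [([348.0, 258.0], 0.6)])]
[array([282., 257.]), array([271., 252.])] [300. 256.]
```

The cap now shows at side (272,251), where a 27 mm pull puts it, so it is off. Next the flap tab.

To row units: -66.5 mm / 500 = -0.133, 59 mm / 500 = 0.118.

Request:
handwheel(plan=[{"sx":-0.066,"sy":0.002},{"sx":-0.133,"sy":0.0032},{"sx":-0.133,"sy":0.0032,"sz":0.05},{"sx":-0.133,"sy":0.0032,"sz":0.09},{"sx":-0.133,"sy":0.0032,"sz":0.118},{"sx":-0.133,"sy":0.0032,"sz":0.118},{"sx":-0.133,"sy":0.0032,"sz":0.118}])

```text
time_s: 7.35
eef_pos: [435.8, -338.7, 169.5]
ee_rot: [0.0, 0.318, 0.948, -0.0]
force: [0.7, 0.2, 0.6]
grip_width: 0.602
grip_force: 0.0
```

Request:
handwheel(plan=[{},{},{},{},{},{}], finger_gap=0.0, force=25)

```text
time_s: 7.95
eef_pos: [435.7, -338.7, 169.6]
ee_rot: [0.001, 0.319, 0.948, -0.001]
force: [-1.4, -0.1, 5.4]
grip_width: 0.11
grip_force: 29.7
```

```bash
python3 d.py 'delta(box(-43.5,0,168),52.9)' 'h=box(64.5,0,81.5)' 'v=np.array([-108,0,32.5])' 'for t in np.radians([10,20,30,40,50,60,70,80,90,97]): q=R.from_euler("y",t).apply(v); delta(box(64.5+q[0],0,81.5+54+q[2]),52.9)'
```

```text
to [ 435.4 -338.3  168. ] d [0.5 0.2 1.6] rv [-0.0006  0.0014 -0.0008] t 7.95 F [-1.4 -0.1  5.4] j6 -1.8
to [ 441.2 -342.7  186.3] d [ -6.8   0.2 -16.7] rv [-0.0006  0.0014 -0.0008] t 7.95 F [-1.4 -0.1  5.4] j6 -1.8
to [ 449.5 -348.9  203. ] d [-17.2   0.2 -33.4] rv [-0.0006  0.0014 -0.0008] t 7.95 F [-1.4 -0.1  5.4] j6 -1.8
to [ 459.9 -356.8  217.6] d [-30.3   0.2 -48. ] rv [-0.0006  0.0014 -0.0008] t 7.95 F [-1.4 -0.1  5.4] j6 -1.8
to [ 472.2 -366.1  229.8] d [-45.7   0.2 -60.2] rv [-0.0006  0.0014 -0.0008] t 7.95 F [-1.4 -0.1  5.4] j6 -1.8
to [ 486.  -376.5  239.1] d [-63.1   0.2 -69.5] rv [-0.0006  0.0014 -0.0008] t 7.95 F [-1.4 -0.1  5.4] j6 -1.8
to [ 500.9 -387.8  245.3] d [-81.7   0.2 -75.6] rv [-0.0006  0.0014 -0.0008] t 7.95 F [-1.4 -0.1  5.4] j6 -1.8
to [ 516.4 -399.5  248.1] d [-101.2    0.2  -78.4] rv [-0.0006  0.0014 -0.0008] t 7.95 F [-1.4 -0.1  5.4] j6 -1.8
to [ 532.1 -411.4  247.5] d [-120.9    0.2  -77.7] rv [-0.0006  0.0014 -0.0008] t 7.95 F [-1.4 -0.1  5.4] j6 -1.8
to [ 547.5 -423.   243.5] d [-140.1    0.3  -73.7] rv [-0.0006  0.0014 -0.0008] t 7.95 F [-1.4 -0.1  5.4] j6 -1.8
to [ 557.8 -430.8  238.7] d [-153.     0.3  -68.9] rv [-0.0006  0.0014 -0.0008] t 7.95 F [-1.4 -0.1  5.4] j6 -1.8
```

To row units: -61.8 mm / 500 = -0.1236, -49.6 mm / 500 = -0.0992.

Request:
handwheel(plan=[{"sx":-0.0068,"sz":-0.019},{"sx":-0.0146,"sz":-0.0366},{"sx":-0.0244,"sz":-0.054},{"sx":-0.0354,"sz":-0.07},{"sx":-0.048,"sz":-0.0852},{"sx":-0.0616,"sz":-0.0992},{"sx":-0.0766,"sz":-0.112},{"sx":-0.0924,"sz":-0.1236}])

```text
time_s: 8.75
eef_pos: [472.6, -366.7, 231.3]
ee_rot: [-0.0, 0.318, 0.948, -0.0]
force: [-2.4, -3.0, -7.5]
grip_width: 0.112
grip_force: 27.5
```

```bash
python3 d.py 'v=np.array([-108,0,34])' 'for t in np.radians([40,50,60,70,80,90,97]): q=R.from_euler("y",t).apply(v); delta(box(64.5+q[0],0,81.5+54+q[2]),52.9)'
```

```text
to [ 473.  -366.7  231. ] d [-0.3  0.3  0.3] rv [-0.0007 -0.0005 -0.0007] t 8.75 F [-2.4 -3.  -7.5] j6 -1.78
to [ 486.9 -377.2  240.1] d [-17.8   0.3  -8.8] rv [-0.0007 -0.0005 -0.0007] t 8.75 F [-2.4 -3.  -7.5] j6 -1.78
to [ 502.  -388.6  246. ] d [-36.6   0.3 -14.8] rv [-0.0007 -0.0005 -0.0007] t 8.75 F [-2.4 -3.  -7.5] j6 -1.78
to [ 517.6 -400.4  248.6] d [-56.2   0.3 -17.4] rv [-0.0007 -0.0005 -0.0007] t 8.75 F [-2.4 -3.  -7.5] j6 -1.78
to [ 533.3 -412.3  247.8] d [-75.9   0.3 -16.5] rv [-0.0007 -0.0005 -0.0007] t 8.75 F [-2.4 -3.  -7.5] j6 -1.78
to [ 548.7 -423.9  243.5] d [-95.2   0.3 -12.3] rv [-0.0007 -0.0005 -0.0007] t 8.75 F [-2.4 -3.  -7.5] j6 -1.78
to [ 559.  -431.7  238.6] d [-108.1    0.3   -7.3] rv [-0.0007 -0.0005 -0.0007] t 8.75 F [-2.4 -3.  -7.5] j6 -1.78
```

To row units: -99 mm / 500 = -0.198, -95.2 mm / 500 = -0.1904.

Request:
handwheel(plan=[{"sx":-0.0176,"sz":-0.01},{"sx":-0.0356,"sz":-0.0176},{"sx":-0.0732,"sz":-0.0296},{"sx":-0.1124,"sz":-0.0348},{"sx":-0.1518,"sz":-0.033},{"sx":-0.1904,"sz":-0.0246},{"sx":-0.198,"sz":-0.022},{"sx":-0.198,"sz":-0.022}])

```text
time_s: 9.55
eef_pos: [552.0, -427.2, 243.4]
ee_rot: [0.002, 0.318, 0.948, -0.001]
force: [-2.4, -3.7, 3.4]
grip_width: 0.115
grip_force: 31.2
```

```bash
python3 d.py 'delta(box(64.5+34,0,81.5+54+108),52.9)' 'im,_=cams.capture("side"); cv2.imwrite("pics/crop3.png",cv2.resize(im[150:300,225:425],None,fx=4,fy=4)[...,::-1])'
```

```text
to [ 548.7 -423.9  243.5] d [ 4.6  0.6 -0.1] rv [-0.0016  0.0038 -0.0007] t 9.55 F [-2.4 -3.7  3.4] j6 -1.75
```

View pics/crop3.png

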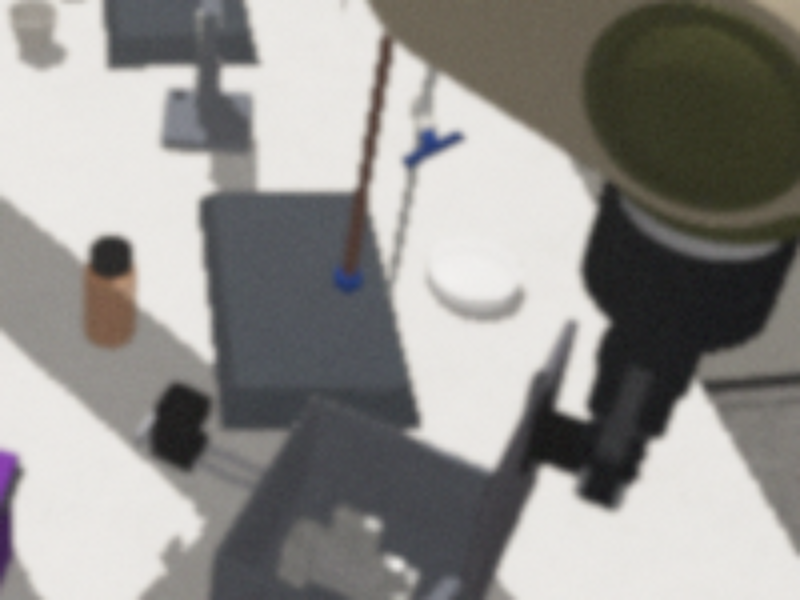

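The flap stands upright with its edge running from crop (575,325) to (480,590). The cap is off at (180,425), and the plate's tab shows inside the box at (345,530). Next I release the tab, rise, and go over the plate.

Request:
handwheel(plan=[{},{},{},{"sz":-0.05},{"sz":-0.1},{"sz":-0.15},{"sz":-0.15}], finger_gap=0.35)

```text
time_s: 10.3
eef_pos: [551.8, -426.1, 320.9]
ee_rot: [0.003, 0.318, 0.948, -0.002]
force: [0.5, 0.9, 0.4]
grip_width: 0.356
grip_force: 0.0
```

Request:
handwheel(plan=[{"sx":0.06},{"sx":0.13},{"sx":0.2},{"sx":0.214},{"sx":0.214},{"sx":0.214}], finger_gap=0.5)

```text
time_s: 10.9
eef_pos: [466.6, -361.9, 316.6]
ee_rot: [0.0, 0.318, 0.948, -0.0]
force: [-0.3, 0.0, 0.3]
grip_width: 0.501
grip_force: 0.0
```

```bash
python3 - <<'E'
from d import *
delta(box(-5,0,120),52.9)
for n in("top","side"):
    im,d=cams.capture(n); np.savez(f"/tmp/{n}1.npz",im=im,d=d)
    for t in("plate_tab","flap_grip"): print(n,t,[(np.round(x["uv"],1).tolist(),round(x["p"],2)) for x in cams.spot_point(t,n)[:3]])
    print(proj(n,box(-5,0,64)).round(1),proj(n,box(64.5+42,0,81.5+108)).round(1))
    if n=="side":
        P=box(-5,0,64); u,v=proj(n,P).astype(int); w=world(n,d)[v-30:v+30,u-40:u+40].reshape(-1,3)
        q=R.from_euler('z',-BY,degrees=True).apply(w-BO); m=(q[:,2]>55)&(q[:,2]<80)&(abs(q[:,0]+5)<25)&(abs(q[:,1])<30)
        print(m.sum(),np.percentile(q[m],[5,50,95],axis=0).round(1))
        cv2.imwrite("pics/crop4.png",cv2.resize(im[v-60:v+60,u-80:u+80],None,fx=4,fy=4)[...,::-1])
E
```

```text
to [ 466.1 -361.5  120. ] d [8.000e-01 1.000e-01 1.966e+02] rv [-0.0002  0.0009 -0.0006] t 10.9 F [-0.3  0.   0.3] j6 -1.78
top plate_tab []
top flap_grip [([346.4, 260.0], 0.6)]
[351.1 160.7] [383.9 121.8]
side plate_tab [([311.1, 282.9], 0.6)]
side flap_grip [([377.8, 265.0], 0.97), ([167.8, 265.4], 0.59), ([312.0, 297.3], 0.48)]
[313.5 281.4] [379.  264.8]
101 [[-16.1  -7.   56.7]
 [ -4.6  -5.3  69.4]
 [  7.   -0.2  75.3]]
```

View pics/crop4.png

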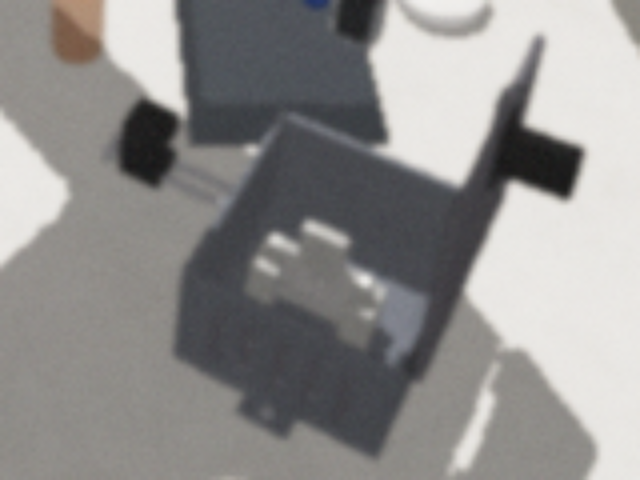

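The box is open and the plate's tab shows at crop (325,240), side (313,281), as computed. The flap stands clear. Going down to grip.

To row units: 196.6 mm / 500 = 0.3932, 185 mm / 500 = 0.37.

Request:
handwheel(plan=[{"sx":0.0016,"sz":0.08},{"sx":0.0016,"sz":0.17},{"sx":0.0016,"sz":0.26},{"sx":0.0016,"sz":0.33},{"sx":0.0016,"sz":0.37},{"sx":0.0016,"sz":0.3932},{"sx":0.0016,"sz":0.3932},{"sx":0.0016,"sz":0.3932}])

```text
time_s: 12.0
eef_pos: [465.8, -361.6, 121.3]
ee_rot: [0.001, 0.318, 0.948, -0.001]
force: [0.4, -0.2, 0.4]
grip_width: 0.5
grip_force: 0.0
```

Request:
handwheel(plan=[{},{},{},{},{},{}], finger_gap=0.0, force=50)

```text
time_s: 12.6
eef_pos: [465.8, -361.5, 121.2]
ee_rot: [0.001, 0.318, 0.948, -0.001]
force: [-0.5, 0.8, 5.9]
grip_width: 0.086
grip_force: 49.4
```

```bash
python3 d.py 'delta(box(-5,0,120),52.9)'
```

```text
to [ 466.1 -361.5  120. ] d [-0.3  0.2  1.2] rv [-0.0007  0.0023 -0.0006] t 12.6 F [-0.5  0.8  5.9] j6 -1.78
```

To row units: -140 mm / 500 = -0.28, -115 mm / 500 = -0.23.

Request:
handwheel(plan=[{"sz":-0.012},{"sz":-0.028},{"sz":-0.06},{"sz":-0.11},{"sz":-0.17},{"sz":-0.23},{"sz":-0.28},{"sz":-0.28}])

```text
time_s: 13.4
eef_pos: [466.0, -361.6, 264.3]
ee_rot: [0.003, 0.318, 0.948, -0.002]
force: [0.5, 0.5, -1.1]
grip_width: 0.083
grip_force: 48.6
```

Request:
handwheel(plan=[{"sx":0.05},{"sx":0.12},{"sx":0.19},{"sx":0.22},{"sx":0.22},{"sx":0.22}])

```text
time_s: 14.0
eef_pos: [378.0, -294.9, 260.1]
ee_rot: [0.0, 0.319, 0.948, -0.0]
force: [0.6, 0.1, -0.8]
grip_width: 0.08
grip_force: 48.7
```

```bash
python3 - <<'E'
from d import *
im,d=cams.capture("side"); cv2.imwrite("pics/p5.png",cv2.resize(im[100:300,150:400],None,fx=3,fy=3)[...,::-1])
u=R.from_euler('z',PY,degrees=True); 
t=PW+u.apply([-60,0,0])+[0,0,34+54+2]
print(t)
delta([380,-100,265],-13); delta([360,90,265],-13); delta(t,-13)
E
```

```text
[397.13779611  90.29706326 180.        ]
to [ 380. -100.  265.] d [116.3 156.6  -5.1] rv [2.0000e-04 8.0000e-04 1.1494e+00] t 14.05 F [ 0.7 -1.4 -0.4] j6 -1.83
to [360.  90. 265.] d [247.  296.   -5.3] rv [2.0000e-04 8.0000e-04 1.1494e+00] t 14.05 F [ 0.7 -1.4 -0.4] j6 -1.83
to [397.1  90.3 180. ] d [217.7 318.7  79.8] rv [2.0000e-04 8.0000e-04 1.1494e+00] t 14.05 F [ 0.7 -1.4 -0.4] j6 -1.83
```

View pics/p5.png

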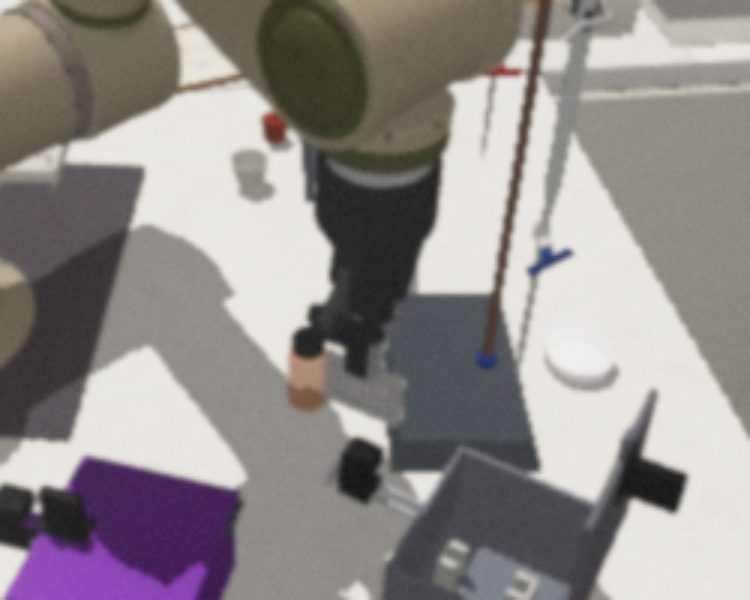

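The plate hangs in the gripper at crop (370,385). The slot is empty, the flap stands open and the cap is off at (360,468). Carrying it on the robot's side.

The manual's scale: shifts go in shares of 500 mm and turns go in shares of pi rad. Converting my numbers, 156.6 mm / 500 = 0.3132, 137 mm / 500 = 0.274, 1.149 rad / 3.1416 = 0.3657.

Request:
handwheel(plan=[{"sx":0.028,"sy":0.04,"rz":0.0446},{"sx":0.058,"sy":0.078,"rz":0.0891},{"sx":0.086,"sy":0.116,"rz":0.1337},{"sx":0.116,"sy":0.156,"rz":0.1814},{"sx":0.144,"sy":0.196,"rz":0.226},{"sx":0.174,"sy":0.234,"sz":-0.006,"rz":0.2706},{"sx":0.202,"sy":0.274,"sz":-0.01,"rz":0.3183},{"sx":0.2326,"sy":0.3132,"sz":-0.01,"rz":0.3657}])

```text
time_s: 14.85
eef_pos: [380.3, -99.0, 265.2]
ee_rot: [0.0, 0.784, 0.62, -0.0]
force: [0.1, -0.5, 0.1]
grip_width: 0.081
grip_force: 48.7
```

Request:
handwheel(plan=[{},{}])

```text
time_s: 15.05
eef_pos: [380.2, -99.9, 265.0]
ee_rot: [0.0, 0.781, 0.624, -0.0]
force: [-0.3, -0.2, -0.1]
grip_width: 0.084
grip_force: 48.7
```

```bash
python3 d.py 'delta([365,90,265],-13)' 'delta([397.1,90.3,180],-13)'
```

```text
to [365.  90. 265.] d [181.8 -56.7  -0.2] rv [0.0005 0.0008 0.0043] t 15.05 F [-0.3 -0.2 -0.1] j6 -0.33
to [397.1  90.3 180. ] d [189.3 -25.5  84.9] rv [0.0005 0.0008 0.0043] t 15.05 F [-0.3 -0.2 -0.1] j6 -0.33
```

To row units: 181.8 mm / 500 = 0.3636, 155 mm / 500 = 0.31, 0.0043 rad / 3.1416 = 0.0014.

Request:
handwheel(plan=[{"sx":0.06,"sy":-0.02,"rz":0.0013},{"sx":0.124,"sy":-0.04,"rz":0.0013},{"sx":0.19,"sy":-0.06,"rz":0.0013},{"sx":0.25,"sy":-0.08,"rz":0.0013},{"sx":0.31,"sy":-0.1,"rz":0.0013},{"sx":0.3636,"sy":-0.1134,"rz":0.0014},{"sx":0.3636,"sy":-0.1134,"rz":0.0014},{"sx":0.3636,"sy":-0.1134,"rz":0.0014}])

```text
time_s: 15.85
eef_pos: [365.7, 89.9, 264.8]
ee_rot: [0.0, 0.783, 0.622, -0.0]
force: [0.2, -0.1, -0.5]
grip_width: 0.083
grip_force: 48.8
```

Request:
handwheel(plan=[{}])

```text
time_s: 15.95
eef_pos: [365.6, 89.4, 264.8]
ee_rot: [0.0, 0.784, 0.621, -0.0]
force: [0.0, -0.3, -1.8]
grip_width: 0.088
grip_force: 48.8
```

```bash
python3 - <<'E'
from d import *
delta([397.1,90.3,180],-13)
for n in("side","top"):
    im,d=cams.capture(n); w=world(n,d)
    for t in("plate_mid","panel_window"): print(n,t,[(np.round(x["uv"],1).tolist(),round(x["p"],2)) for x in cams.spot_point(t,n)[:3]])
    # panel top in each camera
    m=(np.hypot(w[...,0]-463,w[...,1]-75)<55)&(w[...,2]>115)&(w[...,2]<145); Q=w[m]; print(len(Q),cv2.minAreaRect(Q[:,:2].astype(np.float32)) if len(Q)>9 else 0)
    p,r=pose(); 
    q=r.inv().apply((w-p).reshape(-1,3)); m=(q[:,2]>80)&(q[:,2]<118)&(abs(q[:,0])<45)&(abs(q[:,1])<25)
    print("plate in tool",m.sum(),np.percentile(q[m],[2,50,98],axis=0).round(1) if m.sum() else 0)
E
```

```text
to [397.1  90.3 180. ] d [ 8.2 30.4 84.9] rv [ 0.0003  0.0008 -0.0041] t 15.95 F [ 0.  -0.3 -1.8] j6 0.16
side plate_mid [([241.8, 133.6], 0.4)]
side panel_window [([276.7, 155.1], 0.92), ([244.8, 139.2], 0.44)]
109 ((462.6857604980469, 74.21492004394531), (89.81643676757812, 15.077878952026367), 76.85935974121094)
plate in tool 45 [[-33.6  -1.5  81.6]
 [-27.8   1.8 100.4]
 [ 24.9   4.  113.5]]
top plate_mid []
top panel_window [([207.2, 162.3], 0.53), ([384.4, 120.5], 0.52)]
35 ((466.7046813964844, 73.58485412597656), (87.25901794433594, 13.42136287689209), 69.82311248779297)
plate in tool 0 0
```

To row units: 83.6 mm / 500 = 0.1672, 78 mm / 500 = 0.156, -0.004 rad / 3.1416 = -0.0013.

Request:
handwheel(plan=[{"sz":0.04},{"sx":0.002,"sy":0.008,"sz":0.09},{"sx":0.006,"sy":0.02,"sz":0.13},{"sx":0.01,"sy":0.04,"sz":0.156},{"sx":0.0164,"sy":0.0608,"sz":0.1672,"rz":-0.0013},{"sx":0.0164,"sy":0.0608,"sz":0.1672,"rz":-0.0013},{"sx":0.0164,"sy":0.0608,"sz":0.1672,"rz":-0.0013}])

```text
time_s: 16.95
eef_pos: [396.4, 91.2, 181.5]
ee_rot: [0.0, 0.783, 0.623, -0.0]
force: [-0.7, 0.1, -0.6]
grip_width: 0.083
grip_force: 48.8
```

Request:
handwheel(plan=[{},{}])

```text
time_s: 17.15
eef_pos: [396.4, 91.3, 181.7]
ee_rot: [0.001, 0.783, 0.623, 0.0]
force: [0.5, 0.4, -1.3]
grip_width: 0.083
grip_force: 48.8
```

```bash
python3 - <<'E'
from d import *
delta([397.1,90.3,181.3],-13)
u=R.from_euler('z',-13.1,degrees=True)
for n in("side","top"):
    im,d=cams.capture(n); w=world(n,d)
    for t in("plate_mid","panel_window"): print(n,t,[(np.round(x["uv"],1).tolist(),round(x["p"],2)) for x in cams.spot_point(t,n)[:3]])
    q=u.inv().apply((w-PW).reshape(-1,3)); 
    for nm,m in(("plate",(abs(q[:,0]+60)<20)&(abs(q[:,1])<40)&(abs(q[:,2])<24)),("panel",(abs(q[:,0]-7)<20)&(abs(q[:,1])<60)&(q[:,2]>-40)&(q[:,2]<55))):
        print(n,nm,m.sum(),np.percentile(q[m],[1,5,50,95,99],axis=0).round(1).tolist() if m.sum() else 0)
    if n=="side": cv2.imwrite("pics/p6.png",cv2.resize(im[90:215,200:350],None,fx=4,fy=4,interpolation=2)[...,::-1])
    print("pred mid",proj(n,PW+u.apply([-60,0,0])),"pred win",proj(n,PW))
E
```

```text
to [397.1  90.3 181.3] d [-0.8  0.9  0.4] rv [0.0011 0.0004 0.0002] t 17.15 F [ 0.5  0.4 -1.3] j6 0.16
side plate_mid [([347.5, 287.2], 0.67), ([249.0, 155.7], 0.63)]
side panel_window [([274.5, 155.1], 0.62)]
side plate 59 [[-69.9, -34.3, -20.1], [-65.6, -33.2, -17.7], [-60.1, -28.1, 6.9], [-56.2, 19.9, 22.3], [-51.3, 23.6, 23.3]]
side panel 210 [[0.1, -46.2, -39.0], [0.7, -44.6, -36.7], [7.9, -38.8, 27.5], [14.9, 30.4, 44.5], [17.8, 42.9, 45.3]]
pred mid [254.09100977 155.98279789] pred win [273.89405727 157.32153523]
top plate_mid []
top panel_window []
top plate 0 0
top panel 17 [[0.3, -43.8, -36.9], [0.4, -43.7, -31.1], [4.2, -43.1, 4.4], [11.4, -41.1, 41.5], [12.0, -40.4, 42.3]]
pred mid [204.75548375 180.28979548] pred win [209.61257096 161.3823702 ]
```

View pics/p6.png

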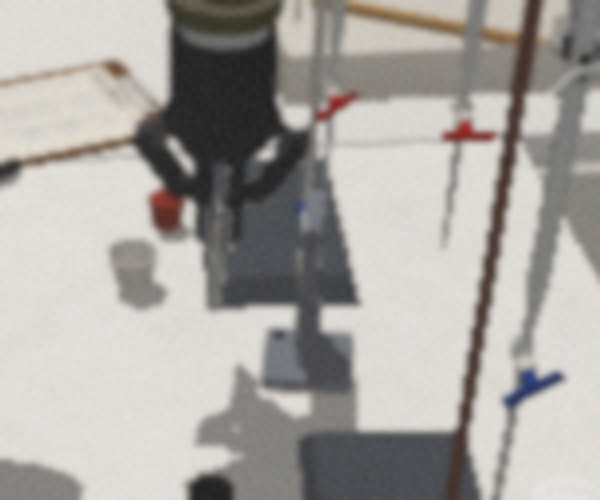

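The plate hangs edge-on at crop (215,250), parallel to the panel at (315,220), with a clear gap all round. The bung at (165,210) and crucible at (135,270) look untouched. One small sideways correction, let it settle, then hand in.

To row units: 1.5 mm / 500 = 0.003, 1 mm / 500 = 0.002.

Request:
handwheel(plan=[{"sx":0.002,"sz":0.0006},{"sx":0.003,"sy":0.001,"sz":0.0008},{"sx":0.003,"sy":0.001,"sz":0.0008},{"sx":0.003,"sy":0.001,"sz":0.0008},{"sx":0.003,"sy":0.001,"sz":0.0008}])

```text
time_s: 17.95
eef_pos: [397.4, 92.6, 180.9]
ee_rot: [0.0, 0.783, 0.623, -0.0]
force: [-0.3, 0.7, -0.7]
grip_width: 0.081
grip_force: 48.8
```

```bash
python3 -c "
from rig import order; print(order.finish_job())"
```

```text
the job is handed in; nothing more can be done
None
```

I handed the job in at 18 s: cap pulled off about 27 mm, flap left upright, and the plate held upright and square about 6 cm in front of the window, centred to within a few mm as measured, touching nothing; the bottle, crucible and bung looked undisturbed, and no verdict came back.

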